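Rubbing block up the drying ramp

TASK

Put the grey rubbing block away on the sloped drying ramp: lay it lengthwise on the open lower end of the ramp and let go of it, then push it from behind up between the guides until it rests against the stop bar under the metal hood, and leave it there. The stop bar is only lightly clamped and must not be shifted, so push slowly and gently, without forcing the block, and leave the jar, the steel wool pad and the bronze plate where they are.

Things in the scene. Friction and masses are not known exactly. Their poses are not given: they have to be found in the camera images.
- block_centre (a point): Centre of the loose grey rubbing block (pumice, 46 x 76 x 31 mm, about 0.2 kg, edges rounded), which lies flat on the bench, 15.5 mm above its underside. Its axes: x across the 46 mm width (grasp here), y along the 76 mm length, z up through the 31 mm height. The two ends are alike.
- ramp: Fixed wooden drying ramp, 300 mm long, 110 mm wide. Origin: on the bench 140 mm inside its low edge; x points level from its open low end to its high end, y across to the left, z up. Its flat deck rises at 8 degrees (0.14 rad) towards +x. Pushing the block up it takes about 1 to 3 N; the block stays on the slope where it is left. The first 78 mm up from the low edge are an open landing without guides.
- ramp_foot (a point): Middle of the low edge of the ramp's deck, on its top surface, 12 mm above the bench. Axes as the ramp's (x level, z up). Distances 'up the slope' are measured from here along the deck.
- guide_mouth (a point): Point on the deck, on its centre line, 115 mm up the slope. Two wooden guides 12 mm high narrow from 74 mm apart (78 mm up the slope) to 50 mm apart here, then run straight, 50 mm apart, to the top: 2 mm clear of the block on either side. Axes as the ramp's.
- hood_front (a point): Middle of the front edge of the sheet metal hood's roof, 193 mm up the slope, 45 mm above the deck (underside 42 mm); the hood is 73 mm wide and reaches to 293 mm. Axes as the ramp's. A block seated against the stop bar sticks out of the hood's front by 9 to 64 mm, so it can be pushed from behind without reaching under the hood.
- stop_rod (a point): Where the stop bar's rod comes out of the ramp's high end (fixed point on the ramp). The wooden stop bar, 44 mm wide, 14 thick, 27 high, stands across the way under the hood; its front face is set 205 to 260 mm up the slope, differently each time and NOT measured: find it by feel with the block. Only friction holds it: it slips up the slope above about 8 N.
- jar: White round screw-top jar, 56 mm across and 70 mm high, standing loose on the bench; origin at the centre of its underside. Bystander.
- wool_pad: Loose steel wool pad, 48 x 63 x 30 mm, on the bench; origin at the centre of its underside. Bystander.
- plate: Loose brown bronze sample plate, 45 x 60 x 8 mm, flat on the bench; origin at the centre of its underside. Bystander.
Not all that is in view belongs to the job. What is shaped like the part that bears block_centre but blue, orange or pink is not meant.

How it is judged (in metres and radians):
On the way, in this order (a step that is already met when the one before it is completed fails the run):
1. the block lies on the open lower part of the ramp, let go (x of block_centre in the frame of ramp between -0.145 and -0.055 m and y of block_centre in the frame of ramp between -0.03 and 0.03 m and contact force between block and ramp above 0.3 N and contact force between block and the fingers below 0.1 N), for 0.2 s.
2. the block is pushed up against the stop bar (contact force between block and stop_bar above 0.5 N and distance between block_centre and stop_bar below 0.048 m), for 0.05 s.
At the end, for the whole second after the job is handed in: The block lies flat on the deck between the guides, at rest, its front end against the stop bar (gap of at most 3 mm), and the stop bar is where it was set (within 2.5 mm) (distance between block_centre and stop_bar below 0.048 m and angle between block_centre's own z axis and vertical below 0.22 rad and contact force between block and ramp above 0.3 N and linear speed of block below 0.01 m/s); the robot touches nothing.
It fails at once if the stop bar is shifted by more than 2.5 mm (distance of stop_bar from where it was at the start of the episode above 0.0025 m).
It fails at once if the block is forced: pressed against the ramp (deck, guides and stop together) with more than 25 N in its upper part (x of block_centre in the frame of ramp above 0 m and contact force between block and ramp above 25 N).
It fails at once if the jar is moved by more than 25 mm (distance of jar from where it was at the start of the episode above 0.025 m).
It fails at once if the steel wool pad is moved by more than 25 mm (distance of wool_pad from where it was at the start of the episode above 0.025 m).
It fails at once if the bronze plate is moved by more than 25 mm (distance of plate from where it was at the start of the episode above 0.025 m).
It also fails if it takes over 64 s, if anything falls off the work surface, if the arm or the gripper's body presses on something with over 40 N, if the wrist force passes 120 N, or if a joint passes its speed limit or range.

ROBOT

A 6-joint arm with a two-finger parallel gripper is mounted at the origin on a cart in front of the work surface, level with it; the furniture and walls round the work are solid. World frame = base frame: x ahead of the robot, y to its left, z up, the work surface at z = 0. Lengths are in mm, angles in rad, forces in N, time in s.
With the tool pointing down it reaches from about 275 to 825 mm from the base axis. Payload 4.9 kg.
Tool frame: the origin (TCP) lies midway between the tips of the shut fingers; the grasp point (between the pads) lies 19 mm behind it (grip_depth is the distance from the TCP to the grasp point, in mm); z points along the fingers, y is the direction in which the jaws open and shut (so a half turn about z gives the same grasp; the last joint's range is limited). The gripper opens to 85 mm and grips with 20 to 120 N. Pads are 22 mm wide; open, the fingers measure 114 mm over their backs; the gripper's body (76 mm by 85 mm) begins 54 mm behind the grasp point. The pads swing forward as they close: fully open they stand 13 mm farther back than shut.
Start: joints at [-1.303, 0.326, -0.193, 1.052, 0, 1.437], TCP at [215.105, -506.21, 231.281] pointing down, gripper open.
Joint ranges: [-2.65, 2.65], [-0.97, 1.79], [-1.3, 1.35], [-1.93, 2.1], [-1.47, 1.37], [-3.14, 3.14]. Speed limits (rad/s): [2.57, 2.57, 3.14, 3.14, 3.14, 3.14].

INTERFACE

Orientations are given as a rotation vector (axis times angle).
In Python, from plant import * gives the robot as it stands.
- The arm moves only by the shell command python3 -m crank 'ROWS'. ROWS is JSON, a list of rows, each a list of 3 entries, a list of its own where there are three numbers: the turn, a rotation vector about the tool's x, y, z in units of 6 degrees (1.0 is 6 degrees), then the shift along the tool's x, y, z in units of 40 mm (1.0 is 40 mm), then the closure, from -1 (fully open) to 1 (shut), so that 0 is half open. In form: [[[rx, ry, rz], [tx, ty, tz], grip], ...]. A call has 1 to 5 rows; each row is the pose to reach, as a shift and turn from the pose measured when the call began, along the tool's axes at that moment; what a row does not reach only later rows make up. A row lasts 1/10 s, in which the tool goes at most 50 mm and 8.59 degrees, less where a joint would pass 70% of its speed; a pose out of reach is approached as far as the arm can. A call with a gripper value outside its range is refused whole. The fingers move at their own pace and stop on an object; the grip force is fixed at half the most. Time passes only in rows, so rows that repeat a pose let the fingers close. It gives the time, the measured TCP pose, the force and the opening at its end, in the units of the state.
- get_state(): the state, without advancing time (a new reading comes with each control period).
- camera(name): name is "scene" or "top"; returns (picture, depth): 400x640x3 uint8, red, green, blue; 400x640 float32, mm along the optical axis (not along the pixel's ray), 0 where there is no reading.
- calibration(name): a dict with "K" (3x3 intrinsics, pixels), "k1" (the pictures are not rectified: a ray, as slopes to the right and down, at radius r is drawn at 1 + k1 r^2 times it, then the intrinsics apply), "eye" and "rotation" of the camera in the world. Camera axes: x right, y up, looking along -z (the intrinsics and any distortion apply to the point x, -y, -z); pixel columns grow to the right and rows downward; lengths in mm; the calibration is good to about 2 mm. A picture is of the moment at which its call begins. calibration takes no time and is no camera call.
- job_done(): hands the job in, once; it reports no verdict.
The state is a dict: "time_s": time; "joints": joint angles; "joint_vel": joint speeds; "joint_efforts": joint torques, N m; "ee_pos": TCP position; "eef_rot": TCP orientation; "ft_force": force on the tool from outside, world axes, zero at the start; "wrist_torque": the same for the moment, N m; "width": finger opening in mm.
Only numpy, scipy, OpenCV 4.12 (cv2) and the standard library are available. Lean on these libraries where they do the work, as an engineer would, in place of code of your own. Each camera call takes 0.05 s, during which the arm holds its last target.

## Working session

There is one attempt and no reset: what is moved stays moved. The work goes in short steps, Python scripts to look and compute and a shell command to move; the robot and the scene stay as the last step left them, time stands still between calls to the robot, and variables do not carry over. Pictures are saved under pics/ and viewed, and the job is handed in when it is done.

```bash
ls; mkdir -p pics; python3 - <<'E'
from plant import *
import cv2,numpy as np
s=get_state();print({k:np.round(v,3).tolist() for k,v in s.items()})
for n in ("scene","top"):
    p,d=camera(n);cv2.imwrite(f"pics/{n}0.png",p[:,:,::-1]);np.savez(f"pics/{n}0.npz",p=p,d=d)
    print(n,calibration(n))
E
```

```text
pics
{'time_s': 0.0, 'joints': [-1.303, 0.327, -0.194, 1.052, -0.0, 1.437], 'joint_vel': [-0.0, 0.0, -0.0, 0.001, -0.0, 0.001], 'joint_efforts': [-0.002, -44.34, 26.244, 0.016, -0.0, -0.0], 'ee_pos': [214.932, -505.631, 230.51], 'eef_rot': [-3.077, -0.627, 0.0], 'ft_force': [-0.192, -0.156, -0.29], 'wrist_torque': [0.029, 0.007, -0.015], 'width': 85.741}
scene {'K': array([[493.48527296,   0.        , 320.24241075],
       [  0.        , 493.48527296, 198.22110011],
       [  0.        ,   0.        ,   1.        ]]), 'k1': -0.060221262811922756, 'eye': array([ -80.03697438, 1001.12898836,  691.81878351]), 'rotation': array([ 0.43868377, -1.30145312, -2.21107769])}
top {'K': array([[416.05696122,   0.        , 317.41564086],
       [  0.        , 416.05696122, 200.88864395],
       [  0.        ,   0.        ,   1.        ]]), 'k1': 0.008376486652748009, 'eye': array([ 357.00179848,  107.37127536, 1143.45672536]), 'rotation': array([ 0.17265515, -0.17560164, -1.58381441])}
```

View pics/scene0.png

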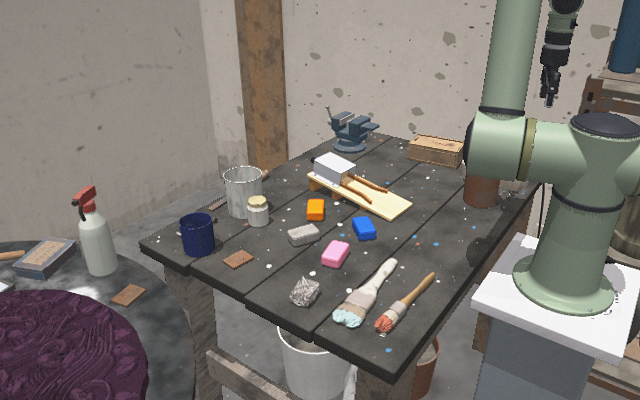

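View pics/top0.png

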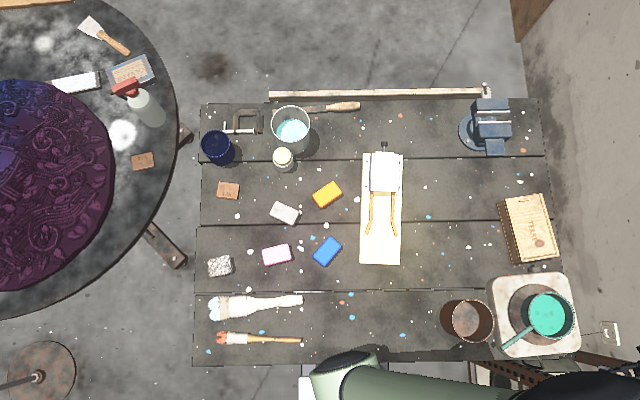

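The grey block is at (284,212) in the top view. The ramp runs from its low edge at row ~264 up to row ~152, with the hood at (384,172). The jar is at (283,158), the wool at (219,266), the plate at (228,190).

```bash
cat > h.py <<'E'
import numpy as np,cv2
from scipy.spatial.transform import Rotation as R
def prm(c):
    return c["K"],np.array([c["k1"],0,0,0,0.]),np.array(c["eye"]),R.from_rotvec(c["rotation"]).as_matrix()
def rays(c,uv):
    K,k,e,M=prm(c)
    x=cv2.undistortPoints(np.array(uv,float).reshape(-1,1,2),K,k).reshape(-1,2)
    d=np.c_[x[:,0],-x[:,1],-np.ones(len(x))]@M.T
    return e,d
def on_plane(c,uv,z):
    e,d=rays(c,uv); t=(z-e[2])/d[:,2]; return e+d*t[:,None]
def by_depth(c,uv,z):
    e,d=rays(c,uv); return e+d*np.array(z)[:,None]
def proj(c,P):
    K,k,e,M=prm(c); q=(np.array(P,float)-e)@M; q=q*[1,-1,-1]
    return cv2.projectPoints(q.reshape(-1,1,3),np.zeros(3),np.zeros(3),K,k)[0].reshape(-1,2)
E
python3 - <<'E'
from plant import *
from h import *
c=calibration("top")
z=np.load("pics/top0.npz");p,d=z["p"],z["d"]
v,u=np.mgrid[0:400,0:640]
uv=np.c_[u.ravel(),v.ravel()]
P=by_depth(c,uv,d.ravel()).reshape(400,640,3); np.save("pics/P0.npy",P)
# block top points
def blob(u0,u1,v0,v1,zlo,zhi):
    q=P[v0:v1,u0:u1]; m=(q[:,:,2]>zlo)&(q[:,:,2]<zhi)&(d[v0:v1,u0:u1]>0)
    n,l,st,ce=cv2.connectedComponentsWithStats(m.astype(np.uint8));
    i=1+np.argmax(st[1:,4]); X=q[l==i]
    r=cv2.minAreaRect(X[:,:2].astype(np.float32)); return r,X[:,2].mean(),st[i,4],cv2.boxPoints(r).round(0).tolist()
print("bench z",np.median(P[210:215,305:312,2]))
print("block",blob(262,306,192,232,22,45))
print("jar",blob(265,300,140,178,40,90)); print("wool",blob(200,240,250,282,10,45)); print("plate",blob(210,245,175,205,4,15))
for n,a in [("top",(190,140,460,290)),]:
    x=p[a[1]:a[3],a[0]:a[2],::-1]; cv2.imwrite("pics/z0.png",cv2.resize(x,None,fx=2.9,fy=2.9,interpolation=cv2.INTER_CUBIC))
x=p[140:275,340:425,::-1]; cv2.imwrite("pics/z1.png",cv2.resize(x,None,fx=4.4,fy=4.4,interpolation=cv2.INTER_CUBIC))
E
```

```text
bench z 0.5898890061500879
block (((578.2213745117188, 194.83450317382812), (75.3941421508789, 45.25551223754883), 63.2245979309082), np.float64(29.790354705986335), np.int32(436), [[541.0, 171.0], [581.0, 151.0], [615.0, 218.0], [575.0, 239.0]])
jar (((734.0571899414062, 191.83660888671875), (68.4099349975586, 68.59700775146484), 72.52468872070312), np.float64(65.55556201751955), np.int32(451), [[691.0, 170.0], [757.0, 149.0], [777.0, 214.0], [712.0, 235.0]])
wool (((438.4384765625, 367.27154541015625), (47.981781005859375, 64.39521026611328), 10.855995178222656), np.float64(26.795490590660098), np.int32(415), [[409.0, 394.0], [421.0, 331.0], [468.0, 340.0], [456.0, 403.0]])
plate (((648.3331298828125, 355.075439453125), (66.16545867919922, 48.71222686767578), 82.51255798339844), np.float64(8.356999293797568), np.int32(340), [[620.0, 325.0], [668.0, 319.0], [677.0, 385.0], [628.0, 391.0]])
```

View pics/z0.png

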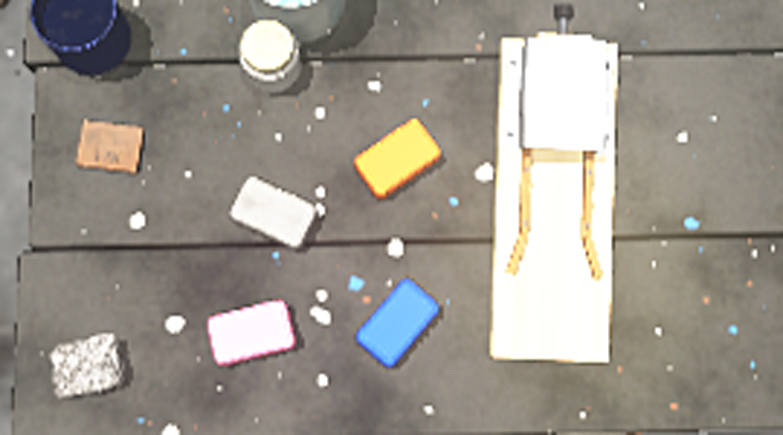

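View pics/z1.png

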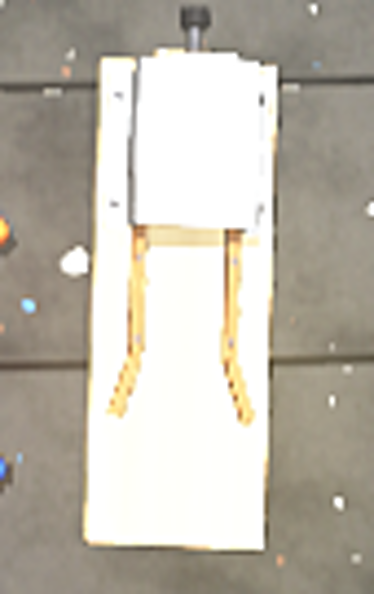

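```bash
python3 - <<'E'
from plant import *
from h import *
c=calibration("top")
z=np.load("pics/top0.npz");p,d=z["p"],z["d"]; P=np.load("pics/P0.npy")
pt=lambda x,y:((x+.5)/4.4-.5+340,(y+.5)/4.4-.5+140)
low=on_plane(c,[pt(84,543),pt(265,549)],12); hi=on_plane(c,[pt(101,57),pt(278,65)],53.5)
print(low.round(1),hi.round(1)); 
a=hi.mean(0)-low.mean(0);print("axis",a,np.degrees(np.arctan2(a[1],a[0])),np.linalg.norm(a)); w=low[0]-low[1];print(np.linalg.norm(w),np.degrees(np.arctan2(w[1],w[0]))-90)
# colour mask of deck edges per row
g=P[:,:,2]
for v in range(225,264,4):
    row=p[v,345:420].astype(int); m=np.where(row.min(1)>190)[0]+345
    L,Rr=m.min()-.5,m.max()+.5
    # deck height from depth
    Z=np.median(g[v,370:392])
    X=on_plane(c,[(L,v),(Rr,v)],Z); print(v,L,Rr,round(Z,1),X[:,:2].round(1).tolist(),X.mean(0).round(1))
# guides: brown pixels
for v in range(195,236,4):
    row=p[v].astype(int); sel=[u for u in range(355,405) if row[u,0]-row[u,2]>90]
    X=on_plane(c,[(u,v) for u in sel],0); print(v,sel)
E
```

```text
[[ 437.5   -5.2   12. ]
 [ 431.7 -115.8   12. ]] [[ 736.   -24.3   53.5]
 [ 728.5 -134.8   53.5]]
axis [297.70390047 -19.08496932  41.5       ] -3.6680537037861405 301.18781252172414
110.7428251881618 -3.0142915890161106
225 360.5 400.5 26.9 [[538.6, -12.9], [536.4, -121.4]] [537.5 -67.1  26.9]
229 360.5 400.5 25.5 [[527.8, -12.6], [525.7, -121.0]] [526.8 -66.8  25.5]
233 359.5 400.5 24.4 [[517.1, -9.5], [514.9, -120.5]] [516.  -65.   24.4]
237 359.5 400.5 22.0 [[506.6, -9.3], [504.4, -120.3]] [505.5 -64.8  22. ]
241 359.5 400.5 19.7 [[496.0, -9.1], [493.8, -120.1]] [494.9 -64.6  19.7]
245 359.5 399.5 19.9 [[485.1, -8.6], [483.0, -116.6]] [484.1 -62.6  19.9]
249 359.5 399.5 17.8 [[474.6, -8.3], [472.4, -116.3]] [473.5 -62.3  17.8]
253 359.5 417.5 16.1 [[464.0, -8.1], [460.9, -164.5]] [462.4 -86.3  16.1]
257 359.5 399.5 13.9 [[453.4, -7.8], [451.3, -115.8]] [452.3 -61.8  13.9]
261 358.5 399.5 12.5 [[442.9, -4.8], [440.7, -115.3]] [441.8 -60.1  12.5]
195 [370, 371, 372, 392, 393, 394]
199 [370]
203 [370, 371, 372, 391, 393]
207 [370, 371, 372, 391, 392, 393]
211 [369, 370, 371, 372, 391, 392, 393]
215 [369, 370, 371, 391, 392, 393]
219 [369, 370, 371, 372, 391, 392, 393]
223 [368, 369, 370, 391, 393]
227 [367, 368, 369, 392, 393, 394]
231 [365, 366, 367, 393, 394, 395]
235 [394, 395, 396]
```

```bash
cat >> h.py <<'E'
FOOT=np.array([434.5,-60.4,12.]); PSI=np.radians(-3.67); A=0.14
def ramp_R(a=A):  # columns: up slope, left, normal
    return R.from_euler('ZY',[PSI,-a]).as_matrix()
def on_ramp(s,y,h): return FOOT+ramp_R()@np.array([s,y,h])
def tool_R(yaw_y,up=np.eye(3)[2]):
    "tool z = -up, tool y along the heading yaw_y"
    z=-np.array(up); y=np.array([np.cos(yaw_y),np.sin(yaw_y),0]); y=y-z*(y@z); y/=np.linalg.norm(y)
    return np.c_[np.cross(y,z),y,z]
def to(pos,Rt):
    from plant import get_state
    s=get_state(); C=R.from_rotvec(s["eef_rot"]).as_matrix()
    t=R.from_matrix(C.T@Rt).as_rotvec()/np.radians(6); d=C.T@(np.array(pos)-s["ee_pos"])/40
    print("t",round(s["time_s"],2),"pos",np.round(s["ee_pos"],1),"F",np.round(s["ft_force"],2),"w",round(s["width"],1),"j",np.round(s["joints"],2))
    print("turn",np.round(t,3).tolist(),"shift",np.round(d,3).tolist(),"world d",np.round(np.array(pos)-s["ee_pos"],1))
E
python3 - <<'E'
from h import *
from plant import *
s=get_state(); print(R.from_rotvec(s["eef_rot"]).as_matrix().round(2))
for y in (-26.8,153.2): to((578,195,120),tool_R(np.radians(y)))
for y in (86.33,-93.67): to(on_ramp(42,0,120),tool_R(np.radians(y)))
E
```

```text
[[ 0.92  0.39 -0.  ]
 [ 0.39 -0.92  0.  ]
 [ 0.   -0.   -1.  ]]
t 0.1 pos [ 214.9 -505.7  230.6] F [-0.02  0.86  0.14] w 85.5 j [-1.3   0.33 -0.19  1.05 -0.    1.44]
turn [-0.013, -0.007, -6.697] shift [15.203, -12.57, 2.787] world d [ 363.1  700.7 -110.6]
t 0.1 pos [ 214.9 -505.7  230.6] F [-0.02  0.86  0.14] w 85.5 j [-1.3   0.33 -0.19  1.05 -0.    1.44]
turn [-0.008, 0.017, 23.303] shift [15.203, -12.57, 2.787] world d [ 363.1  700.7 -110.6]
t 0.1 pos [ 214.9 -505.7  230.6] F [-0.02  0.86  0.14] w 85.5 j [-1.3   0.33 -0.19  1.05 -0.    1.44]
turn [-0.002, -0.02, -25.552] shift [9.959, -7.818, 2.361] world d [244.3 443.7 -93.9]
t 0.1 pos [ 214.9 -505.7  230.6] F [-0.02  0.86  0.14] w 85.5 j [-1.3   0.33 -0.19  1.05 -0.    1.44]
turn [-0.014, 0.002, 4.448] shift [9.959, -7.818, 2.361] world d [244.3 443.7 -93.9]
```

```bash
python3 -m crank '[[[0,0,-7],[4.5,-3.7,0],-1],[[0,0,-7],[4.5,-3.7,0],-1],[[0,0,-7],[4.5,-3.7,0],-1],[[0,0,-7],[4.5,-3.7,0],-1],[[0,0,-7],[4.5,-3.7,0],-1]]'
python3 -c "
from h import *
to((578,195,180),tool_R(np.radians(153.2)))"
```

```text
time_s: 0.6
ee_pos: [323.1, -296.0, 230.5]
eef_rot: [-2.641, -1.696, -0.001]
ft_force: [-0.1, -0.3, 0.6]
width: 85.7
t 0.6 pos [ 323.1 -296.   230.5] F [-0.07 -0.31  0.59] w 85.7 j [-0.91  0.12 -0.46  0.99  0.    1.09]
turn [0.035, -0.03, -29.627] shift [13.809, 0.695, 1.295] world d [254.9 491.  -50.5]
```

```bash
python3 -m crank '[[[0,0,-14],[6.9,0.35,0],-1],[[0,0,-14],[6.9,0.35,0],-1],[[0,0,-14],[6.9,0.35,0],-1],[[0,0,-14],[6.9,0.35,0],-1],[[0,0,-14],[6.9,0.35,0],-1]]'
python3 -c "
from h import *
to((578,195,150),tool_R(np.radians(153.2)))"
```

```text
time_s: 1.1
ee_pos: [437.6, -74.8, 231.1]
eef_rot: [-1.838, -2.546, -0.002]
ft_force: [0.5, -1.2, -0.4]
width: 85.4
t 1.1 pos [437.6 -74.8 231.1] F [ 0.5  -1.21 -0.43] w 85.4 j [-0.34  0.13 -0.45  0.99  0.    0.91]
turn [0.026, -0.006, -22.477] shift [5.294, 5.454, 2.04] world d [140.4 269.8 -81.1]
```

```bash
python3 -m crank '[[[0,0,-22.4],[4.3,4.4,0.5],-1],[[0,0,-22.4],[4.3,4.4,0.5],-1],[[0,0,-22.4],[4.3,4.4,0.5],-1],[[0,0,-22.4],[4.3,4.4,0.5],-1],[[0,0,-22.4],[4.3,4.4,0.5],-1]]'
python3 -c "
from h import *
to((578,195,120),tool_R(np.radians(153.2)))"
```

```text
time_s: 1.6
ee_pos: [550.9, 146.0, 211.0]
eef_rot: [-0.777, -3.043, -0.003]
ft_force: [1.2, -0.3, 0.1]
width: 85.8
t 1.6 pos [550.9 146.  211. ] F [ 1.2  -0.26  0.15] w 85.8 j [ 0.13  0.38 -0.17  1.02  0.    0.63]
turn [0.023, -0.001, -15.308] shift [-0.012, 1.397, 2.277] world d [ 27.1  49.  -91. ]
```

```bash
python3 -m crank '[[[0,0,-15.3],[0,1.4,2.28],-1],[[0,0,-15.3],[0,1.4,2.28],-1],[[0,0,-15.3],[0,1.4,2.28],-1],[[0,0,-15.3],[0,1.4,2.28],-1],[[0,0,-15.3],[0,1.4,2.28],-1]]'
python3 -c "
from h import *
to((578,195,100),tool_R(np.radians(153.2)))"
```

```text
time_s: 2.1
ee_pos: [576.7, 195.7, 118.2]
eef_rot: [0.392, -3.114, -0.003]
ft_force: [0.6, -0.1, 0.5]
width: 85.3
t 2.1 pos [576.7 195.7 118.2] F [ 0.59 -0.13  0.45] w 85.3 j [ 0.2   0.53 -0.18  0.86  0.   -0.05]
turn [0.034, -0.016, -8.143] shift [-0.029, -0.026, 0.455] world d [  1.3  -0.7 -18.2]
```

```bash
python3 -m crank '[[[0,0,-8.1],[0,0,0.4],-1],[[0,0,-8.1],[0,0,0.4],-1],[[0,0,-8.1],[0,0,0.4],-1],[[0,0,-8.1],[0,0,0.4],-1],[[0,0,-8.1],[0,0,0.4],-1],[[0,0,-8.1],[0,0,0.4],-1]]' ; python3 -m crank '[[[0,0,-8.1],[0,0,0.4],-1],[[0,0,-8.1],[0,0,0.4],-1],[[0,0,-8.1],[0,0,0.4],-1],[[0,0,-8.1],[0,0,0.4],-1],[[0,0,-8.1],[0,0,0.4],-1]]'
python3 - <<'E'
from h import *
from plant import *
to((578,195,60),tool_R(np.radians(153.2)))
z=np.load("pics/scene0.npz");p,d=z["p"],z["d"];c=calibration("scene")
v,u=np.mgrid[0:400,0:640]
P=by_depth(c,np.c_[u.ravel(),v.ravel()],d.ravel()).reshape(400,640,3)
q=P[215:255,280:325]; m=(q[:,:,2]>27)&(q[:,:,2]<40); X=q[m]
print(len(X),cv2.minAreaRect(X[:,:2].astype(np.float32)),X[:,2].mean())
x=p[140:270,280:430,::-1]; cv2.imwrite("pics/z2.png",cv2.resize(x,None,fx=4.4,fy=4.4,interpolation=cv2.INTER_CUBIC))
E
```

```text
time_s: 2.6
ee_pos: [576.2, 195.6, 101.6]
eef_rot: [1.504, -2.755, -0.005]
ft_force: [0.2, -0.5, -1.1]
width: 85.1
t 2.6 pos [576.2 195.6 101.6] F [ 0.21 -0.54 -1.13] w 85.1 j [ 0.2   0.54 -0.2   0.83  0.   -0.79]
turn [0.044, -0.008, -0.989] shift [-0.013, -0.052, 1.04] world d [  1.8  -0.6 -41.6]
250 ((532.3223266601562, 214.6693115234375), (72.13042449951172, 136.3874053955078), 63.508216857910156) 29.10891715086772schema error: expected 1 to 5 rows
```

View pics/z2.png

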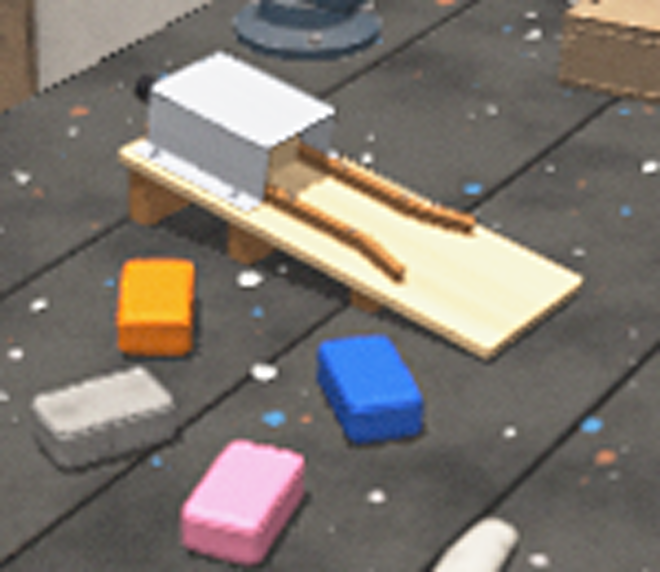

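```bash
python3 - <<'E'
from h import *
from plant import *
c=calibration("scene")
f=lambda L:[(280+(x+.5)/4.4-.5,140+(y+.5)/4.4-.5) for x,y in L]
print(on_plane(c,f([(489,355),(582,279)]),12).round(1))
print(on_plane(c,f([(120,153)]),53.5).round(1))
b=on_plane(c,f([(34,403),(138,368),(174,405),(68,434)]),31);print(b.round(1),b.mean(0).round(1))
E
python3 -m crank '[[[0,0,-1],[0,0,1.2],-1],[[0,0,-1],[0,0,1.2],-1],[[0,0,-1],[0,0,1.2],-1]]'
python3 -c "
from h import *
to((578,195,5),tool_R(np.radians(153.2)))"
```

```text
[[ 432.9    0.7   12. ]
 [ 430.1 -114.9   12. ]]
[[729.2 -22.7  53.5]]
[[601.7 222.4  31. ]
 [576.6 158.6  31. ]
 [536.2 178.2  31. ]
 [566.2 235.8  31. ]] [570.2 198.8  31. ]
time_s: 2.9
ee_pos: [574.5, 195.4, 52.7]
eef_rot: [1.642, -2.671, -0.008]
ft_force: [0.3, 0.8, 0.7]
width: 85.4
t 2.9 pos [574.5 195.4  52.7] F [0.31 0.78 0.65] w 85.4 j [ 0.21  0.6  -0.25  0.73  0.   -0.9 ]
turn [0.071, -0.027, -0.007] shift [-0.033, -0.092, 1.192] world d [  3.5  -0.4 -47.7]
```

```bash
python3 -m crank '[[[0.07,0,0],[-0.03,-0.05,0.6],-1],[[0.07,0,0],[-0.03,-0.05,1.1],-1],[[0.07,0,0],[-0.03,-0.05,1.1],-1]]'
python3 - <<'E'
from h import *
from plant import *
to((577,195,5),tool_R(np.radians(153.2)))
p,d=camera("top");x=p[160:270,230:340,::-1]; cv2.imwrite("pics/g0.png",cv2.resize(x,None,fx=5,fy=5,interpolation=cv2.INTER_CUBIC))
E
```

```text
time_s: 3.2
ee_pos: [575.5, 195.4, 8.1]
eef_rot: [1.641, -2.673, 0.001]
ft_force: [-0.1, -0.6, -0.2]
width: 85.3
t 3.2 pos [575.5 195.4   8.1] F [-0.06 -0.61 -0.24] w 85.3 j [ 0.21  0.66 -0.28  0.64 -0.   -0.89]
turn [0.019, -0.041, -0.018] shift [-0.007, -0.038, 0.076] world d [ 1.5 -0.4 -3.1]
```

View pics/g0.png

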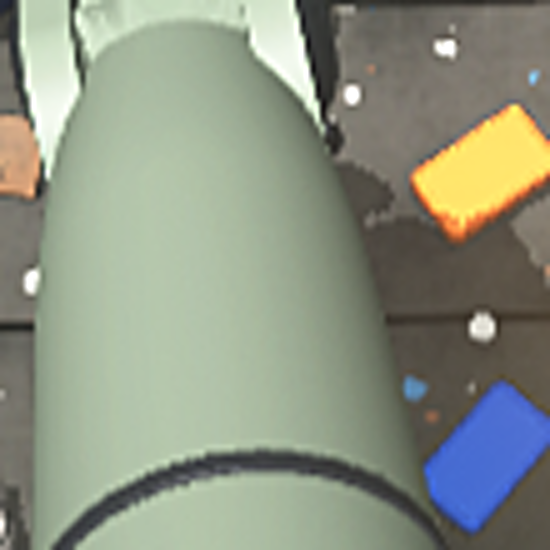

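```bash
python3 -m crank '[[[0,0,0],[0,0,0.07],1],[[0,0,0],[0,0,0.07],1],[[0,0,0],[0,0,0.07],1],[[0,0,0],[0,0,0.07],1],[[0,0,0],[0,0,0.07],1]]';python3 -m crank '[[[0,0,0],[0,0,0],1],[[0,0,0],[0,0,0],1],[[0,0,0],[0,0,0],1]]'

```

```text
time_s: 3.75
ee_pos: [577.6, 195.9, 8.1]
eef_rot: [1.643, -2.677, 0.003]
ft_force: [-1.2, -0.5, 6.8]
width: 44.3
time_s: 4.05
ee_pos: [577.5, 195.8, 8.1]
eef_rot: [1.643, -2.677, 0.003]
ft_force: [0.1, 0.9, 0.5]
width: 43.9
```

```bash
python3 -m crank '[[[0,0,0],[0,0,-1.2],1],[[0,0,0],[0,0,-2.4],1],[[0,0,0],[0,0,-3],1],[[0,0,0],[0,0,-3],1]]'
python3 - <<'E'
from h import *
from plant import *
up=ramp_R()[:,2]
to(on_ramp(42,0,80),tool_R(np.radians(86.33),up))
p,d=camera("scene");x=p[150:290,240:390,::-1]; cv2.imwrite("pics/g1.png",cv2.resize(x,None,fx=4.2,fy=4.2,interpolation=cv2.INTER_CUBIC))
E
```

```text
time_s: 4.45
ee_pos: [580.4, 196.8, 132.4]
eef_rot: [-1.64, 2.672, -0.007]
ft_force: [0.4, 0.3, -1.2]
width: 43.6
t 4.45 pos [580.4 196.8 132.4] F [ 0.39  0.25 -1.22] w 43.6 j [ 0.21  0.51 -0.17  0.88 -0.   -0.89]
turn [0.735, -1.116, 11.111] shift [7.086, -0.35, 0.864] world d [-115.5 -259.1  -35.3]
```

View pics/g1.png

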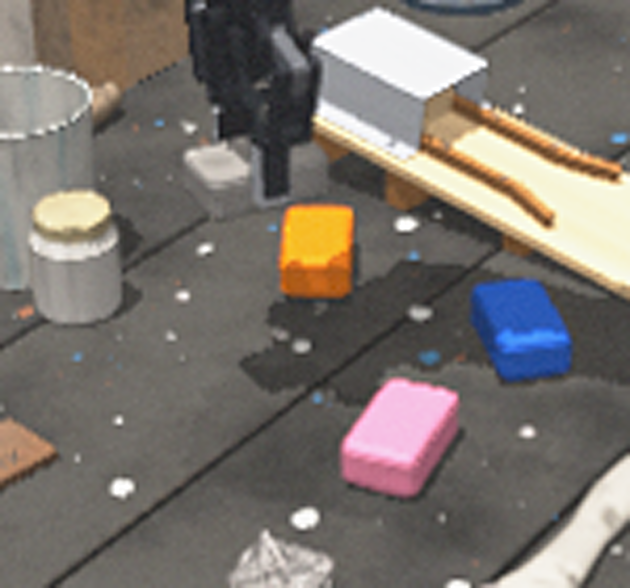

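```bash
python3 -m crank '[[[0.73,-1.12,11.1],[7.08,-0.35,0.5],1],[[0.73,-1.12,11.1],[7.08,-0.35,0.5],1],[[0.73,-1.12,11.1],[7.08,-0.35,0.5],1],[[0.73,-1.12,11.1],[7.08,-0.35,0.5],1],[[0.73,-1.12,11.1],[7.08,-0.35,0.5],1]]'
python3 - <<'E'
from h import *
to(on_ramp(42,0,60),tool_R(np.radians(86.33),ramp_R()[:,2]))
E
```

```text
time_s: 5.0
ee_pos: [473.7, -33.1, 109.7]
eef_rot: [-0.533, 3.008, -0.004]
ft_force: [0.1, -1.2, -1.3]
width: 43.9
t 5.0 pos [473.7 -33.1 109.7] F [ 0.1  -1.16 -1.32] w 43.9 j [-0.25  0.26 -0.64  0.59  0.03 -0.6 ]
turn [0.278, -0.479, 3.948] shift [0.463, -0.624, 0.784] world d [ -6.1 -29.4 -32.4]
```

```bash
python3 -m crank '[[[0.28,-0.48,3.95],[0.46,-0.62,0.6],1],[[0.28,-0.48,3.95],[0.46,-0.62,0.6],1],[[0.28,-0.48,3.95],[0.46,-0.62,0.6],1],[[0.28,-0.48,3.95],[0.46,-0.62,0.6],1],[[0.28,-0.48,3.95],[0.46,-0.62,0.6],1]]'
python3 - <<'E'
from h import *
from plant import *
to(on_ramp(42,0,20),tool_R(np.radians(86.33),ramp_R()[:,2]))
p,d=camera("scene");x=p[150:270,310:450,::-1]; cv2.imwrite("pics/g2.png",cv2.resize(x,None,fx=4.8,fy=4.8,interpolation=cv2.INTER_CUBIC))
p,d=camera("top");x=p[140:290,330:440,::-1]; cv2.imwrite("pics/g3.png",cv2.resize(x,None,fx=4,fy=4,interpolation=cv2.INTER_CUBIC))
E
```

```text
time_s: 5.5
ee_pos: [466.0, -62.1, 83.5]
eef_rot: [0.093, 3.003, -0.006]
ft_force: [0.7, 0.5, -0.9]
width: 43.8
t 5.5 pos [466.  -62.1  83.5] F [ 0.66  0.48 -0.86] w 43.8 j [-0.31  0.26 -0.74  0.44  0.03 -0.25]
turn [0.004, -0.023, 0.023] shift [-0.023, -0.009, 1.161] world d [  7.2  -0.8 -45.9]
```

View pics/g2.png

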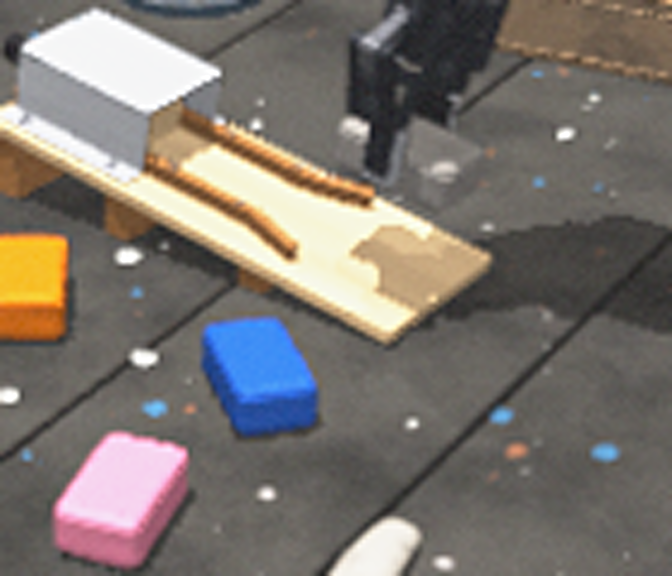

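View pics/g3.png

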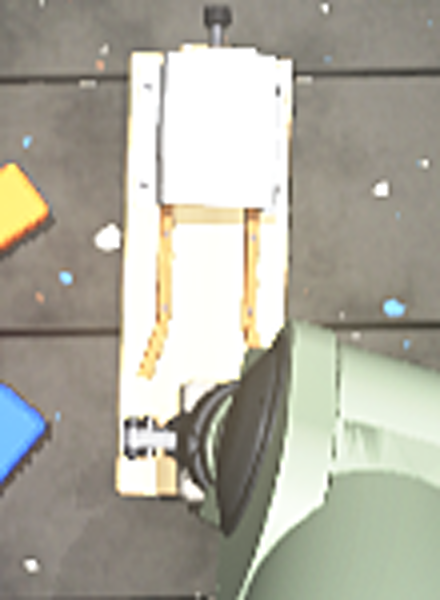

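```bash
python3 -m crank '[[[0,0,0],[0,0,0.6],1],[[0,0,0],[0,0,1.16],1],[[0,0,0],[0,0,1.16],1],[[0,0,0],[0,0,1.2],1]]'
python3 - <<'E'
from h import *
from plant import *
to(on_ramp(42,0,9),tool_R(np.radians(86.33),ramp_R()[:,2]))
E
```

```text
time_s: 6.0
ee_pos: [473.3, -62.3, 36.5]
eef_rot: [0.091, 3.002, -0.006]
ft_force: [0.6, 0.9, -1.6]
width: 43.8
t 6.0 pos [473.3 -62.3  36.5] F [ 0.64  0.88 -1.61] w 43.8 j [-0.31  0.36 -0.77  0.31  0.03 -0.24]
turn [0.005, -0.021, 0.03] shift [-0.002, -0.016, 0.247] world d [ 1.4 -0.7 -9.8]
```

```bash
python3 -m crank '[[[0,0,0],[0,0,0.1],1],[[0,0,0],[0,0,0.2],1],[[0,0,0],[0,0,0.2],1]]'; python3 -m crank '[[[0,0,0],[0,0,0.05],1],[[0,0,0],[0,0,0.05],1]]';python3 - <<'E'
from h import *
from plant import *
to(on_ramp(42,0,8),tool_R(np.radians(86.33),ramp_R()[:,2]))
E
```

```text
time_s: 6.3
ee_pos: [474.6, -62.3, 28.7]
eef_rot: [0.091, 3.002, -0.006]
ft_force: [0.3, 0.7, -1.1]
width: 44.0
time_s: 6.5
ee_pos: [475.0, -62.4, 26.8]
eef_rot: [0.091, 3.002, -0.007]
ft_force: [-0.3, 0.0, -2.0]
width: 43.9
t 6.5 pos [475.  -62.4  26.8] F [-0.27  0.03 -1.99] w 43.9 j [-0.31  0.38 -0.77  0.28  0.03 -0.24]
turn [0.003, -0.015, 0.032] shift [0.005, -0.015, 0.026] world d [-0.1 -0.6 -1.1]
```

```bash
python3 -m crank '[[[0,0,0],[0,0,0.05],1],[[0,0,0],[0,0,0.05],1]]'; python3 -m crank '[[[0,0,0],[0,0,0.03],1],[[0,0,0],[0,0,0.03],1]]'
```

```text
time_s: 6.7
ee_pos: [475.4, -62.5, 25.8]
eef_rot: [0.091, 3.001, -0.007]
ft_force: [-3.7, 0.8, 11.7]
width: 43.8
time_s: 6.9
ee_pos: [475.3, -62.5, 25.8]
eef_rot: [0.091, 3.001, -0.007]
ft_force: [-6.6, 1.0, 16.3]
width: 43.7
```

```bash
python3 -m crank '[[[0,0,0],[0,0,-0.02],1],[[0,0,0],[0,0,-0.02],-0.5],[[0,0,0],[0,0,-0.02],-0.5],[[0,0,0],[0,0,-0.02],-0.5],[[0,0,0],[0,0,-0.02],-0.5]]'; python3 -m crank '[[[0,0,0],[0,0,0],-0.5],[[0,0,0],[0,0,0],-0.5],[[0,0,0],[0,0,0],-0.5]]'
```

```text
time_s: 7.4
ee_pos: [475.3, -62.5, 26.4]
eef_rot: [0.091, 3.001, -0.007]
ft_force: [-0.1, 0.5, 0.4]
width: 64.1
time_s: 7.7
ee_pos: [475.2, -62.4, 26.4]
eef_rot: [0.091, 3.001, -0.007]
ft_force: [0.3, 0.5, 0.7]
width: 63.7
```

Released. Retract along the deck normal, then back away down the slope for a clear look.

```bash
python3 -m crank '[[[0,0,0],[0,0,-0.8],-0.5],[[0,0,0],[0,0,-1.6],-0.5],[[0,0,0],[0,0,-2],-0.5],[[0,0,0],[0,0,-2],-0.5]]'; python3 -m crank '[[[0,0,0],[-1.2,0,-0.8],1],[[0,0,0],[-2.4,0,-0.8],1],[[0,0,0],[-2.6,0,-0.8],1],[[0,0,0],[-2.6,0,-0.8],1]]'; python3 - <<'E'
from h import *
from plant import *
to(on_ramp(-40,0,60),tool_R(np.radians(86.33),ramp_R()[:,2]))
p,d=camera("scene");x=p[150:270,310:450,::-1]; cv2.imwrite("pics/r2.png",cv2.resize(x,None,fx=4.8,fy=4.8,interpolation=cv2.INTER_CUBIC))
p,d=camera("top");x=p[140:290,330:440,::-1]; cv2.imwrite("pics/r3.png",cv2.resize(x,None,fx=4,fy=4,interpolation=cv2.INTER_CUBIC))
E
```

```text
time_s: 8.1
ee_pos: [465.8, -62.3, 107.9]
eef_rot: [0.091, 2.996, -0.009]
ft_force: [1.1, -0.3, -0.2]
width: 64.0
time_s: 8.5
ee_pos: [566.5, -68.5, 154.3]
eef_rot: [0.09, 2.995, -0.01]
ft_force: [-0.5, 0.3, 0.0]
width: 5.7
t 8.5 pos [566.5 -68.5 154.3] F [-0.5   0.3   0.03] w 5.7 j [-0.26  0.33 -0.42  0.68  0.03 -0.2 ]
turn [-0.015, 0.056, 0.04] shift [4.779, 0.014, 1.533] world d [-179.9   11.2  -88.4]
```

View pics/r2.png

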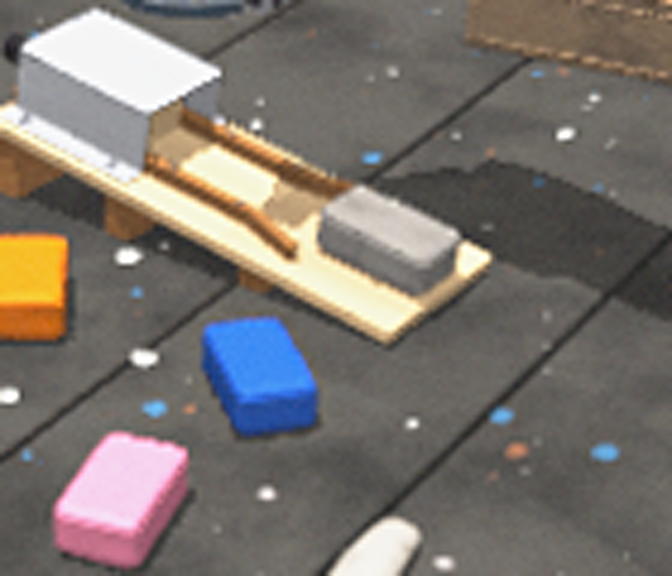

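View pics/r3.png

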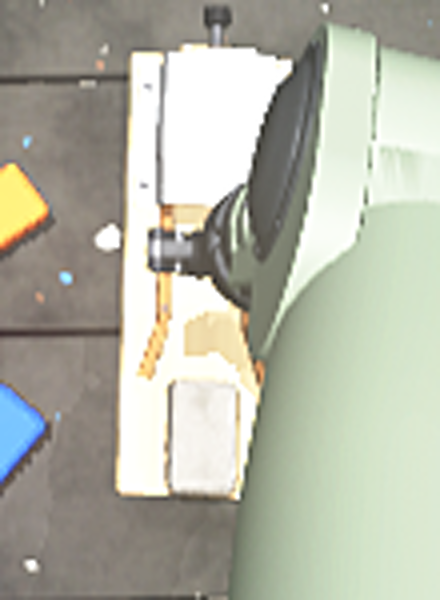

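```bash
python3 - <<'E'
from h import *
from plant import *
c=calibration("top")
f=lambda L:[(330+(x+.5)/4-.5,140+(y+.5)/4-.5) for x,y in L]
RR=ramp_R()
def deck(uv,h):
    e,d=rays(c,uv); n=RR[:,2]; t=((FOOT+n*h-e)@n)/(d@n); return (e+d*t[:,None]-FOOT)@RR
b=deck(f([(170,380),(238,383),(239,498),(167,494)]),31); print(b.round(1),b.mean(0).round(1))
print(deck(f([(118,494),(121,331),(124,200),(128,52)]),0).round(1))
print(deck(f([(174,316),(246,316),(174,230),(247,230)]),12).round(1))
to(on_ramp(-50,0,100),tool_R(np.radians(86.33),ramp_R()[:,2]))
E
```

```text
[[ 77.1  25.5  31. ]
 [ 77.1 -19.3  31. ]
 [  2.1 -22.1  31. ]
 [  2.6  25.   31. ]] [39.7  2.3 31. ]
[[ -0.8  54.1   0. ]
 [109.   56.    0. ]
 [198.5  57.1  -0. ]
 [301.1  57.9  -0. ]]
[[120.2  21.9  12. ]
 [122.3 -26.4  12. ]
 [178.3  23.8  12. ]
 [180.4 -25.4  12. ]]
t 8.6 pos [562.5 -67.7 152.8] F [-0.96  0.25 -0.35] w 0.4 j [-0.26  0.32 -0.42  0.68  0.03 -0.2 ]
turn [-0.006, 0.006, 0.035] shift [4.916, -0.003, 0.536] world d [-191.4   11.4  -48.8]
```

```bash
sed -i 's/^FOOT=.*/FOOT=np.array([434.5,-60.8,12.]); PSI=np.radians(-3.3); A=0.14/' h.py
python3 -m crank '[[[0,0,0],[1.2,0,0.1],1],[[0,0,0],[2.4,0,0.3],1],[[0,0,0],[3.6,0,0.5],1],[[0,0,0],[4.8,0,0.5],1],[[0,0,0],[4.8,0,0.5],1]]'; python3 - <<'E'
from h import *
to(on_ramp(-32,0,60),tool_R(np.pi/2+PSI,ramp_R()[:,2]))
to(on_ramp(-32,0,8),tool_R(np.pi/2+PSI,ramp_R()[:,2]))
E
```

```text
time_s: 9.1
ee_pos: [362.7, -52.2, 101.5]
eef_rot: [0.094, 3.015, -0.001]
ft_force: [-0.0, -0.4, 0.1]
width: -0.4
t 9.1 pos [362.7 -52.2 101.5] F [-0.04 -0.41  0.1 ] w -0.4 j [-0.38  0.06 -0.93  0.46  0.04 -0.32]
turn [0.028, -0.144, -0.046] shift [-0.69, -0.11, 0.957] world d [ 31.8  -6.2 -34.6]
t 9.1 pos [362.7 -52.2 101.5] F [-0.04 -0.41  0.1 ] w -0.4 j [-0.38  0.06 -0.93  0.46  0.04 -0.32]
turn [0.028, -0.144, -0.046] shift [-0.709, -0.113, 2.257] world d [ 39.1  -6.7 -86.1]
```

```bash
python3 -m crank '[[[0,-0.14,-0.05],[-0.4,-0.11,0.9],1],[[0,-0.14,-0.05],[-0.6,-0.11,1.8],1],[[0,-0.14,-0.05],[-0.7,-0.11,2.26],1],[[0,-0.14,-0.05],[-0.7,-0.11,2.26],1],[[0,-0.14,-0.05],[-0.7,-0.11,2.26],1]]'; python3 - <<'E'
from h import *
from plant import *
to(on_ramp(-16,0,8),tool_R(np.pi/2+PSI,ramp_R()[:,2]))
s=get_state(); print((np.array(s["ee_pos"])-FOOT)@ramp_R())
E
```

```text
time_s: 9.6
ee_pos: [399.6, -58.1, 14.9]
eef_rot: [0.086, 3.004, -0.0]
ft_force: [-0.5, 1.0, -0.8]
width: -0.2
t 9.6 pos [399.6 -58.1  14.9] F [-0.53  1.02 -0.84] w -0.2 j [-0.36  0.31 -0.96  0.17  0.04 -0.3 ]
turn [0.036, -0.032, 0.003] shift [-0.457, -0.017, -0.007] world d [18.  -1.7  2.8]
[-34.26405814   0.67940635   7.77101788]
```

```bash
cat > chk.py <<'E'
import sys
from h import *
from plant import get_state
s=get_state(); q=(np.array(s["ee_pos"])-FOOT)@ramp_R(); f=np.array(s["ft_force"])@ramp_R()
Rt=ramp_R(); T=tool_R(np.pi/2+PSI,Rt[:,2]); C=R.from_rotvec(s["eef_rot"]).as_matrix()
t=R.from_matrix(C.T@T).as_rotvec()/np.radians(6)
print("t %.2f s,y,h"%s["time_s"],q.round(2),"F s,y,h",f.round(2),"turn",t.round(2))
lim=float(sys.argv[1]) if len(sys.argv)>1 else 6
sys.exit(1 if -f[0]>lim else 0)
E
python3 -m crank '[[[0,0,0],[-0.1,-0.01,0],1],[[0,0,0],[-0.2,-0.01,0],1],[[0,0,0],[-0.3,-0.01,0],1],[[0,0,0],[-0.4,-0.01,0],1],[[0,0,0],[-0.45,-0.01,0],1]]' >/dev/null; python3 chk.py 6 && python3 -m crank '[[[0,0,0],[-0.05,0,0],1],[[0,0,0],[-0.1,0,0],1],[[0,0,0],[-0.15,0,0],1],[[0,0,0],[-0.2,0,0],1],[[0,0,0],[-0.25,0,0],1]]' >/dev/null; python3 chk.py 6 && python3 -m crank '[[[0,0,0],[-0.05,0,0],1],[[0,0,0],[-0.1,0,0],1],[[0,0,0],[-0.15,0,0],1],[[0,0,0],[-0.2,0,0],1],[[0,0,0],[-0.25,0,0],1]]' >/dev/null; python3 chk.py 6
```

```text
t 10.10 s,y,h [-15.18   0.09   8.09] F s,y,h [ 0.66 -1.27 -1.26] turn [ 0.03 -0.02  0.  ]
t 10.60 s,y,h [-6.29  0.35  7.86] F s,y,h [-2.77  0.05  1.68] turn [ 0.04 -0.04  0.  ]
t 11.10 s,y,h [4.2  0.26 7.83] F s,y,h [-0.78  0.29 -0.64] turn [ 0.03 -0.04  0.  ]
```

```bash
python3 -m crank '[[[0,0,0],[-0.05,0,0],1],[[0,0,0],[-0.1,0,0],1],[[0,0,0],[-0.15,0,0],1],[[0,0,0],[-0.2,0,0],1],[[0,0,0],[-0.25,0,0],1]]' >/dev/null; python3 chk.py 6 && python3 -m crank '[[[0,0,0],[-0.05,0,0],1],[[0,0,0],[-0.1,0,0],1],[[0,0,0],[-0.15,0,0],1],[[0,0,0],[-0.2,0,0],1],[[0,0,0],[-0.25,0,0],1]]' >/dev/null; python3 chk.py 6 && python3 -m crank '[[[0,0,0],[-0.05,0,0],1],[[0,0,0],[-0.1,0,0],1],[[0,0,0],[-0.15,0,0],1],[[0,0,0],[-0.2,0,0],1],[[0,0,0],[-0.25,0,0],1]]' >/dev/null; python3 chk.py 6
python3 - <<'E'
from h import *
from plant import *
p,d=camera("scene");x=p[150:270,310:450,::-1]; cv2.imwrite("pics/s2.png",cv2.resize(x,None,fx=4.8,fy=4.8,interpolation=cv2.INTER_CUBIC))
p,d=camera("top");x=p[140:290,330:440,::-1]; cv2.imwrite("pics/s3.png",cv2.resize(x,None,fx=4,fy=4,interpolation=cv2.INTER_CUBIC))
E
```

```text
t 11.60 s,y,h [14.33  0.32  7.78] F s,y,h [-0.61  0.25  0.01] turn [ 0.03 -0.04  0.  ]
t 12.10 s,y,h [24.49  0.3   7.74] F s,y,h [-0.68  1.25 -0.53] turn [ 0.03 -0.04  0.  ]
t 12.60 s,y,h [34.64  0.32  7.7 ] F s,y,h [-0.4  -0.54  0.62] turn [ 0.04 -0.04  0.  ]
```

View pics/s2.png

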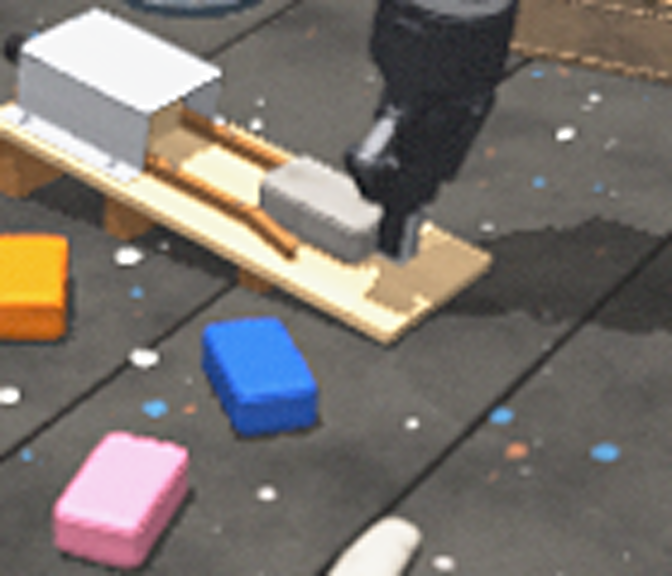

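View pics/s3.png

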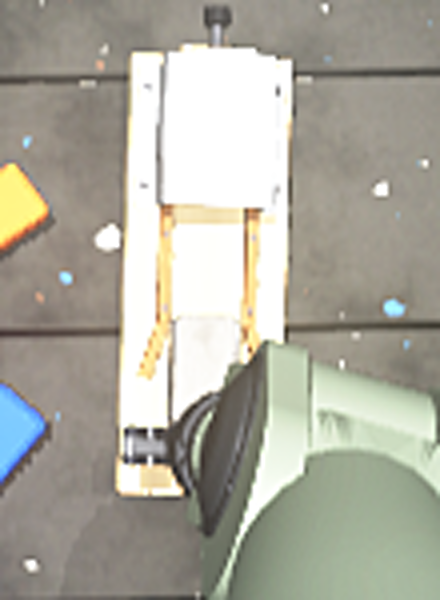

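```bash
python3 - <<'E'
from h import *
from plant import *
c=calibration("top")
f=lambda L:[(330+(x+.5)/4-.5,140+(y+.5)/4-.5) for x,y in L]
RR=ramp_R();e,d=rays(c,f([(176,317),(240,319)])); n=RR[:,2]; t=((FOOT+n*31-e)@n)/(d@n); print((e+d*t[:,None]-FOOT)@RR)
E
python3 -m crank '[[[0,0,0],[-0.05,0,0],1],[[0,0,0],[-0.1,0,0],1],[[0,0,0],[-0.15,0,0],1],[[0,0,0],[-0.2,0,0],1],[[0,0,0],[-0.25,0,0],1]]' >/dev/null; python3 chk.py 4.5 && python3 -m crank '[[[0,0,0],[-0.05,0,0],1],[[0,0,0],[-0.1,0,0],1],[[0,0,0],[-0.15,0,0],1],[[0,0,0],[-0.2,0,0],1],[[0,0,0],[-0.25,0,0],1]]' >/dev/null; python3 chk.py 4.5 && python3 -m crank '[[[0,0,0],[-0.05,0,0],1],[[0,0,0],[-0.1,0,0],1],[[0,0,0],[-0.15,0,0],1],[[0,0,0],[-0.2,0,0],1],[[0,0,0],[-0.25,0,0],1]]' >/dev/null; python3 chk.py 4.5
```

```text
[[118.88979061  22.57991413  31.        ]
 [119.13201671 -19.67598555  31.        ]]
t 13.20 s,y,h [45.39  0.21  7.75] F s,y,h [-2.2   0.83  0.09] turn [ 0.03 -0.03  0.  ]
t 13.70 s,y,h [55.49  0.24  7.72] F s,y,h [-1.5   0.76  1.79] turn [ 0.03 -0.03  0.  ]
t 14.20 s,y,h [65.55  0.27  7.66] F s,y,h [-2.6   0.37  1.89] turn [ 0.03 -0.03  0.  ]
```

```bash

python3 -m crank '[[[0,0,0],[-0.05,0,0],1],[[0,0,0],[-0.1,0,0],1],[[0,0,0],[-0.15,0,0],1],[[0,0,0],[-0.2,0,0],1],[[0,0,0],[-0.25,0,0],1]]' >/dev/null; python3 chk.py 4.5 && python3 -m crank '[[[0,0,0],[-0.05,0,0],1],[[0,0,0],[-0.1,0,0],1],[[0,0,0],[-0.15,0,0],1],[[0,0,0],[-0.2,0,0],1],[[0,0,0],[-0.25,0,0],1]]' >/dev/null; python3 chk.py 4.5 && python3 -m crank '[[[0,0,0],[-0.05,0,0],1],[[0,0,0],[-0.1,0,0],1],[[0,0,0],[-0.15,0,0],1],[[0,0,0],[-0.2,0,0],1],[[0,0,0],[-0.25,0,0],1]]' >/dev/null; python3 chk.py 4.5 && python3 -m crank '[[[0,0,0],[-0.03,0,0],1],[[0,0,0],[-0.06,0,0],1],[[0,0,0],[-0.1,0,0],1],[[0,0,0],[-0.14,0,0],1],[[0,0,0],[-0.18,0,0],1]]'; python3 chk.py
python3 - <<'E'
from h import *
from plant import *
p,d=camera("scene");x=p[150:270,310:450,::-1]; cv2.imwrite("pics/t2.png",cv2.resize(x,None,fx=4.8,fy=4.8,interpolation=cv2.INTER_CUBIC))
E
```

```text
t 14.70 s,y,h [75.73  0.28  7.65] F s,y,h [-2.1  -0.89  2.1 ] turn [ 0.03 -0.03  0.  ]
t 15.20 s,y,h [85.86  0.27  7.6 ] F s,y,h [-2.03 -0.03  2.16] turn [ 0.03 -0.03  0.  ]
t 15.70 s,y,h [96.    0.28  7.57] F s,y,h [-1.98 -0.44  1.12] turn [ 0.03 -0.03  0.  ]
time_s: 16.2
ee_pos: [535.7, -66.4, 33.9]
eef_rot: [0.085, 3.003, -0.001]
ft_force: [-2.1, 0.3, 0.4]
width: -0.1
t 16.20 s,y,h [103.45   0.28   7.55] F s,y,h [-2.02  0.19  0.66] turn [ 0.03 -0.03  0.  ]
```

View pics/t2.png

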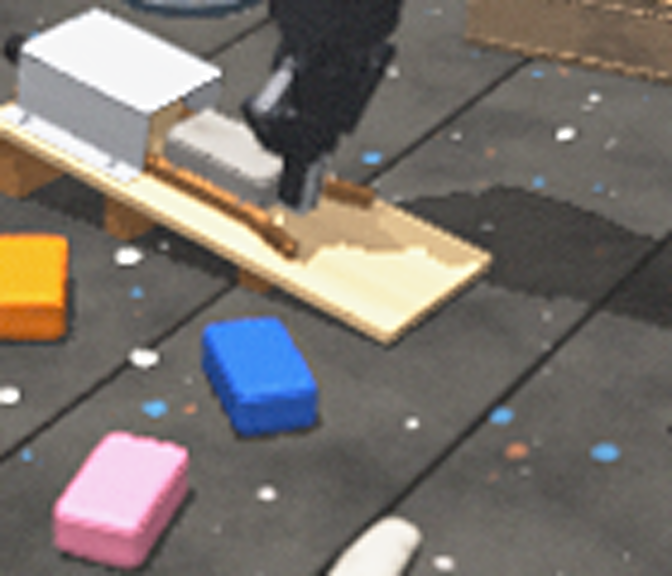

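```bash
c(){ python3 chk.py 3.9; }
python3 -m crank '[[[0,0,0],[-0.03,0,0],1],[[0,0,0],[-0.06,0,0],1],[[0,0,0],[-0.09,0,0],1],[[0,0,0],[-0.12,0,0],1],[[0,0,0],[-0.15,0,0],1]]' >/dev/null; c &&
python3 -m crank '[[[0,0,0],[-0.02,0,0],1],[[0,0,0],[-0.04,0,0],1],[[0,0,0],[-0.06,0,0],1]]' >/dev/null; c &&
python3 -m crank '[[[0,0,0],[-0.02,0,0],1],[[0,0,0],[-0.02,0,0],1]]' >/dev/null; c &&
python3 -m crank '[[[0,0,0],[-0.02,0,0],1],[[0,0,0],[-0.02,0,0],1]]' >/dev/null; c &&
python3 -m crank '[[[0,0,0],[-0.02,0,0],1],[[0,0,0],[-0.02,0,0],1]]' >/dev/null; c &&
python3 -m crank '[[[0,0,0],[-0.02,0,0],1],[[0,0,0],[-0.02,0,0],1]]' >/dev/null; c &&
python3 -m crank '[[[0,0,0],[-0.02,0,0],1],[[0,0,0],[-0.02,0,0],1]]' >/dev/null; c
```

```text
t 16.75 s,y,h [110.11   0.22   7.56] F s,y,h [-1.25  0.68 -0.46] turn [ 0.03 -0.02  0.  ]
t 17.05 s,y,h [112.47   0.22   7.55] F s,y,h [-1.27  0.34  0.44] turn [ 0.03 -0.02  0.  ]
t 17.25 s,y,h [113.48   0.2    7.57] F s,y,h [-0.53  0.01  0.37] turn [ 0.03 -0.02  0.  ]
t 17.45 s,y,h [114.45   0.19   7.57] F s,y,h [-1.58  0.83  0.37] turn [ 0.03 -0.02  0.01]
t 17.65 s,y,h [115.51   0.15   7.62] F s,y,h [-0.31  0.06  0.02] turn [ 0.03 -0.01  0.01]
t 17.85 s,y,h [116.54   0.14   7.64] F s,y,h [-0.14  0.37  0.06] turn [ 0.03 -0.01  0.01]
t 18.05 s,y,h [1.1752e+02 1.1000e-01 7.6500e+00] F s,y,h [-0.69  0.67  0.4 ] turn [ 0.03 -0.01  0.01]
```

```bash
c(){ python3 chk.py 3.6; }
python3 -m crank '[[[0,0,0],[-0.02,0,0],1],[[0,0,0],[-0.02,0,0],1]]' >/dev/null && c &&
python3 -m crank '[[[0,0,0],[-0.02,0,0],1],[[0,0,0],[-0.02,0,0],1]]' >/dev/null && c &&
python3 -m crank '[[[0,0,0],[-0.02,0,0],1],[[0,0,0],[-0.02,0,0],1]]' >/dev/null && c &&
python3 -m crank '[[[0,0,0],[-0.02,0,0],1],[[0,0,0],[-0.02,0,0],1]]' >/dev/null && c &&
python3 -m crank '[[[0,0,0],[-0.02,0,0],1],[[0,0,0],[-0.02,0,0],1]]' >/dev/null && c &&
python3 -m crank '[[[0,0,0],[-0.02,0,0],1],[[0,0,0],[-0.02,0,0],1]]' >/dev/null && c &&
python3 -m crank '[[[0,0,0],[-0.02,0,0],1],[[0,0,0],[-0.02,0,0],1]]' >/dev/null && c &&
python3 -m crank '[[[0,0,0],[-0.02,0,0],1],[[0,0,0],[-0.02,0,0],1]]' >/dev/null && c &&
python3 -m crank '[[[0,0,0],[-0.02,0,0],1],[[0,0,0],[-0.02,0,0],1]]' >/dev/null && c &&
python3 -m crank '[[[0,0,0],[-0.02,0,0],1],[[0,0,0],[-0.02,0,0],1]]' >/dev/null && c &&
python3 -m crank '[[[0,0,0],[-0.02,0,0],1],[[0,0,0],[-0.02,0,0],1]]' >/dev/null && c &&
python3 -m crank '[[[0,0,0],[-0.02,0,0],1],[[0,0,0],[-0.02,0,0],1]]' >/dev/null && c
```

```text
t 18.25 s,y,h [1.1851e+02 9.0000e-02 7.6800e+00] F s,y,h [-0.5   0.6  -0.39] turn [ 0.03 -0.01  0.01]
t 18.45 s,y,h [1.1951e+02 9.0000e-02 7.7100e+00] F s,y,h [-1.09 -0.48 -1.27] turn [ 0.03 -0.    0.01]
t 18.65 s,y,h [1.205e+02 6.000e-02 7.720e+00] F s,y,h [-0.76  0.37 -0.93] turn [ 0.03 -0.    0.01]
t 18.85 s,y,h [1.2149e+02 4.0000e-02 7.7500e+00] F s,y,h [-1.34  0.07 -0.53] turn [ 0.03 -0.    0.01]
t 19.05 s,y,h [1.2248e+02 2.0000e-02 7.7700e+00] F s,y,h [-0.64  0.76  0.15] turn [0.03 0.   0.01]
t 19.25 s,y,h [1.2282e+02 7.0000e-02 7.7200e+00] F s,y,h [-1.68 -0.18  2.  ] turn [ 0.03 -0.01  0.01]
t 19.45 s,y,h [1.228e+02 1.000e-01 7.650e+00] F s,y,h [-4.54  0.02  3.77] turn [ 0.03 -0.02  0.01]
```

```bash
python3 -m crank '[[[0,0,0],[-0.015,0,0],1],[[0,0,0],[-0.015,0,0],1]]' >/dev/null && python3 chk.py 3.6; python3 -m crank '[[[0,0,0],[-0.01,0,0],1]]' >/dev/null; python3 chk.py; python3 - <<'E'
from h import *
from plant import *
p,d=camera("scene");x=p[150:270,310:450,::-1]; cv2.imwrite("pics/u2.png",cv2.resize(x,None,fx=4.8,fy=4.8,interpolation=cv2.INTER_CUBIC))
E
python3 chk.py
```

```text
t 19.65 s,y,h [1.2283e+02 1.0000e-01 7.6400e+00] F s,y,h [-5.28 -0.17  4.36] turn [ 0.03 -0.03  0.  ]
t 19.75 s,y,h [1.2279e+02 1.0000e-01 7.6200e+00] F s,y,h [-4.46 -0.93  3.66] turn [ 0.03 -0.04  0.  ]
t 19.80 s,y,h [1.2277e+02 1.0000e-01 7.5900e+00] F s,y,h [-3.89 -0.85  4.24] turn [ 0.03 -0.04  0.  ]
```

View pics/u2.png

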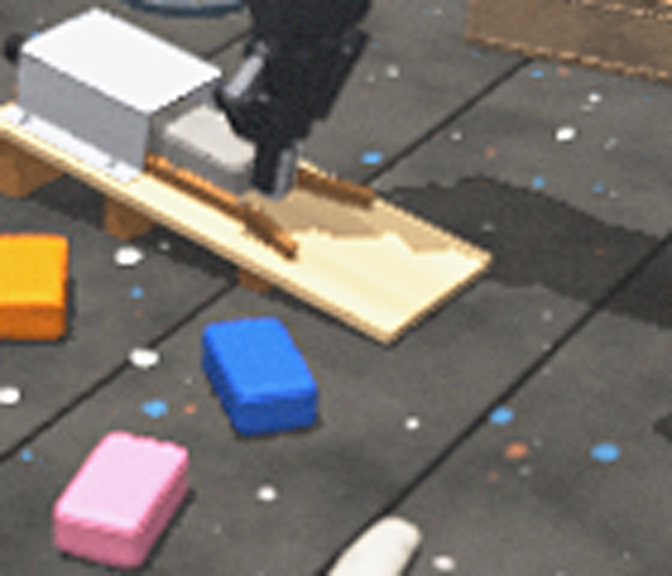

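```bash
python3 -m crank '[[[0,0,0],[0.1,0,0],1],[[0,0,0],[0.4,0,0],1],[[0,0,0],[0.8,0,0],1],[[0,0,0],[0.8,0,-0.5],1],[[0,0,0],[0.8,0,-1.5],1]]'; python3 -m crank '[[[0,0,0],[0,0,-1],1],[[0,0,0],[0,0,-2],1],[[0,0,0],[0.5,0,-3],1],[[0,0,0],[1.5,0,-3],1],[[0,0,0],[2,0,-3],1]]';python3 -m crank '[[[0,0,0],[1.2,-0.5,-0.5],1],[[0,0,0],[2,-1.5,-0.5],1],[[0,0,0],[2,-2.5,-0.5],1],[[0,0,0],[2,-3.5,-0.5],1],[[0,0,0],[2,-4,-0.5],1]]'
python3 - <<'E'
from h import *
from plant import *
p,d=camera("scene");x=p[150:270,310:450,::-1]; cv2.imwrite("pics/v2.png",cv2.resize(x,None,fx=4.8,fy=4.8,interpolation=cv2.INTER_CUBIC))
p,d=camera("top");x=p[140:290,330:440,::-1]; cv2.imwrite("pics/v3.png",cv2.resize(x,None,fx=4,fy=4,interpolation=cv2.INTER_CUBIC));cv2.imwrite("pics/v4.png",p[:,:,::-1])
E
```

```text
time_s: 20.3
ee_pos: [513.6, -65.0, 90.2]
eef_rot: [0.086, 3.008, 0.001]
ft_force: [0.5, 0.0, 0.5]
width: 0.1
time_s: 20.8
ee_pos: [418.0, -60.1, 199.9]
eef_rot: [0.085, 3.004, -0.0]
ft_force: [-0.3, 0.9, 0.2]
width: -0.1
time_s: 21.3
ee_pos: [328.0, -219.4, 209.4]
eef_rot: [0.09, 2.999, -0.007]
ft_force: [0.3, 0.9, 0.1]
width: 0.0
```

View pics/v2.png

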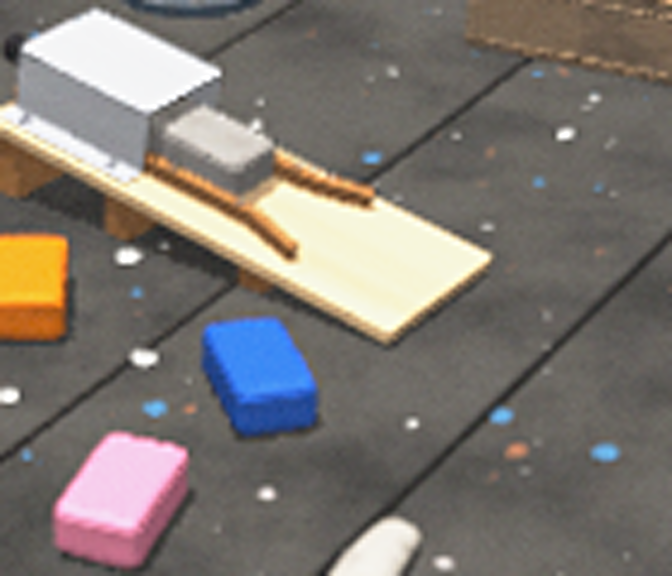

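View pics/v3.png

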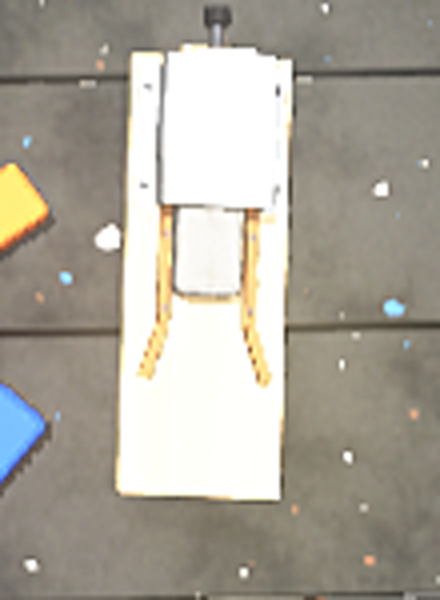

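View pics/v4.png

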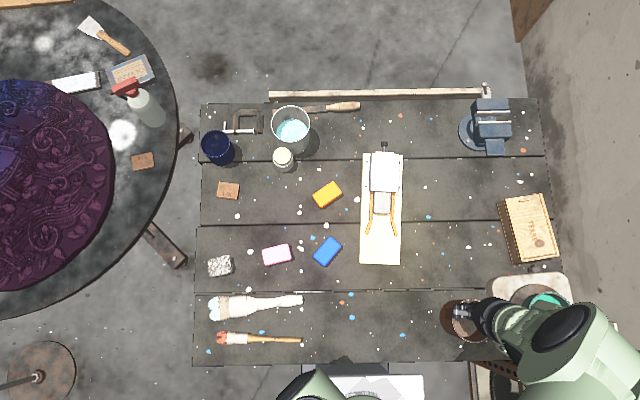

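```bash
python3 -m crank '[[[0,0,0],[0,0,0],1],[[0,0,0],[0,0,0],1],[[0,0,0],[0,0,0],1]]'; python3 - <<'E'
from h import *
from plant import *
c=calibration("top");RR=ramp_R()
e,d=rays(c,[(330+(x+.5)/4-.5,140+(y+.5)/4-.5) for x,y in [(175,293),(241,296)]]); n=RR[:,2]; t=((FOOT+n*31-e)@n)/(d@n); print((e+d*t[:,None]-FOOT)@RR)
print(job_done())
E
```

```text
time_s: 21.7
ee_pos: [328.4, -217.8, 209.0]
eef_rot: [0.089, 3.0, -0.005]
ft_force: [-0.3, 0.7, -1.4]
width: -0.2
[[134.74358751  23.65474479  31.        ]
 [134.36623748 -19.98740751  31.        ]]
the job is handed in; nothing more can be done
None
```

I put the grey block away on the ramp and handed the job in at about 21.7 s; it reported no verdict.

**What I did:**
- I grasped the block across its width and laid it lengthwise on the open landing, about 2–77 mm up the slope and roughly 2 mm left of centre. Then I let go of it.
- With the gripper shut, I pushed it from behind up between the guides, in steps of about 1 mm over the last stretch.
- It stopped dead with its front end about 209–211 mm up the slope. The push force rose from about 1 N to about 4.5–5.3 N with no further movement, below the roughly 8 N at which the bar slips.
- I backed off down the slope, lifted clear and moved aside.

**Last checks:**
- **Block:** the final pictures show it straight between the guides with its front under the hood. Its rear end is about 134 mm up the slope, which matches where the push stopped.
- **Robot:** it was clear of everything, and the force readings were at noise level.
- **Bystanders:** the jar, steel wool pad and bronze plate look unmoved in the top picture. I compared them by eye only.
- **Stop bar:** it is hidden under the hood, so contact and its not having shifted are inferred from the force and the halt, not seen.

**Disagreements:** before the grasp, the two cameras disagreed by about 8 mm on the block's position, and I used the top camera. The ramp's direction estimates also differed by about 1 degree. Neither caused any visible trouble.

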